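# Hold the flap's hinge knuckle in line for the pin

## Task

Take the dark wooden flap out of its stand, lower its brass knuckle into the gap between the two steel knuckles on the jamb block so that all three holes are in one line, ready for the pin, and finish while still holding it there: flap upright and still, carried by the gripper alone and not resting or pressing on the jamb. Don't force the knuckles together, and leave the pin, battery pack, spray can and carton where they are.

Things in the scene. Friction and masses are not known exactly. Their poses are not given: they have to be found in the camera images.
- flap: Loose flap, about 0.24 kg: dark wooden board 20 mm thick (x), 110 mm wide (y), 90 mm high (z) with one brass hinge knuckle below its lower edge. Origin: centre of the knuckle's bore. Knuckle: 24 mm outside, 14 mm bore, 36 mm long along y. Board spans 20 to 110 mm above the origin; between, a neck 6 by 36 mm. Same either way round. Starts upright in the stand with 1.5-3 mm play.
- flap_top (a point): Middle of the flap board's top edge, 110 mm above the knuckle's bore centre, 138 mm above the bench while in the stand. Axes as the flap's. Below it the bare wood faces (20 mm apart in x) can be gripped; the brass straps on both faces (36 mm wide, 1 mm proud) begin 51 mm below the top.
- stand: Fixed plywood stand, 75 mm (x) by 136 mm (y). Origin: centre of its underside, on the bench. End posts, 38 mm and more from the middle in y, carry the board's lower corners on seats 48 mm above the bench, between cheeks up to 70 mm high; slot 23 mm wide in x, open upward. The flap's origin sits 28 mm above the bench in it, its axes along the stand's.
- jamb: Fixed jamb block: light wooden block 70 mm (x) by 150 mm (y) by 50 mm high, with a steel hinge leaf on top carrying two steel knuckles. Origin: centre of its underside, on the bench; z up, hinge axis along its y. The steel plate between the knuckles lies 54 mm above the bench.
- jamb_bore (a point): Where the flap's origin belongs: on the jamb's hinge axis, half-way between its two knuckles, 74 mm above the bench; y along the bores. The knuckles (24 mm outside, 14 mm bore, each 30 mm long) leave a 44 mm gap, open upward, and reach 86 mm above the bench. An aligned flap knuckle hangs 8 mm clear of the plate below.
- pin: Loose steel hinge pin lying on the bench, 8 mm thick, about 117 mm long (x) with a 32 mm cross bar at its +x end. Origin: on the bench under the middle of its length. Leave alone.
- battery: Black power-tool battery pack with a yellow-green band, 77 by 110 by 65 mm. Origin: centre of its underside. Leave alone.
- spray: Spray can, 60 mm across, 170 mm high, silver with a black label. Origin: centre of its underside. Leave alone.
- carton: White carton 100 by 100 by 70 mm. Origin: centre of its underside. Leave alone.
There are look-alikes about, which are no part of the job. Leave any blue or purple look-alike of the stand alone. Several things have the shape of the flap; the one meant has the colours described above.

How it is judged:
By the outcome, as a careful person would: the job done as asked, in the order asked, and still so for the second after the job is handed in, while the arm keeps its last pose, push and grip.
It also fails if it takes over 38 s, if anything falls off the work surface, if the arm or the gripper's body presses on something with over 40 N, if the wrist force passes 120 N, or if a joint passes its speed limit or range.

## Robot

A 6-joint arm with a two-finger parallel gripper is mounted at the origin on the work surface. World frame = base frame: x ahead of the robot, y to its left, z up, the work surface at z = 0. Lengths are in m, angles in rad, forces in N, time in s.
With the tool pointing down it reaches from about 0.275 to 0.75 m from the base axis. Payload 10.2 kg.
Tool frame: the origin (TCP) lies between the finger pads; the fingertips stand 11 mm ahead of it and the grasp point (between the pads) lies 8 mm behind it; z points along the fingers, y is the line along which they close (so a half turn about z gives the same grasp; the last joint's range is limited). The gripper opens to 88 mm and grips with 3 to 60 N. Pads are 18 mm wide; open, the fingers measure 123 mm over their backs; the gripper's body (75 mm by 187 mm) begins 45 mm behind the grasp point.
Start: joints at [-0.223, 0.313, 1.498, -0, 1.331, -0.223], TCP at [0.525, -0, 0.25] pointing down, gripper open.
Joint ranges: [-2.94, 2.94], [-0.97, 2.17], [0.19, 2.56], [-1.23, 4.37], [0.02, 3.11], [-2.88, 2.88]. Speed limits (rad/s): [2.39, 2.39, 3.01, 3.14, 3.14, 3.14].

## Interface

Orientations are given as a unit quaternion [x, y, z, w].
In Python, from cell import ctrl gives the robot as it stands. The module is installed in compiled form; this text tells all that it offers.
- The arm moves only by the shell command python3 -m crank 'ROWS' [FORCE]. ROWS is JSON, a list of rows, each a list of 5 numbers: the opening, from 0 (shut) to 1 (fully open), then the shift along the tool's x, y, z in m, then the turn about the tool's z in rad. In form: [[hand, dx, dy, dz, spin], ...]. A call has 1 to 20 rows; each row shifts and turns the commanded pose from where the row before left it, along the tool's axes as they then stand; what a row does not reach is not made up. A row lasts 1/8 s, in which the tool goes at most 62.5 mm and 10.7 degrees, less where a joint would pass 70% of its speed; a pose out of reach is approached as far as the arm can. A call is refused whole if a number of a shift passes 0.0625 or a number of a turn 0.188, either way. A call with a gripper value outside its range is refused whole. The fingers move at their own pace and stop on an object; FORCE is the grip in N (left out, the last holds). Time passes only in rows, so rows that do not move let the fingers close. It gives the time, the measured TCP pose, the force, the opening and the grip force at its end, in the units of the state.
- ctrl.get_obs(): the state, without advancing time (a new reading comes with each control period).
- ctrl.get_image(name): name is "scene" or "side" or "wrist"; returns (picture, depth): 400x640x3 uint8, red, green, blue; 400x640 float32, m along the optical axis (not along the pixel's ray), 0 where there is no reading.
- ctrl.get_calibration(name): a dict with "mtx" (3x3 intrinsics, pixels), "rvec" (rotation vector, rad) and "tvec" (3), from world to camera coordinates, as OpenCV has them. Camera axes: x right, y down, z forward; pixel columns grow to the right and rows downward; lengths in m; the calibration is good to about 2 mm. A picture is of the moment at which its call begins: read the wrist's pose just before it. get_calibration takes no time and is no camera call; for the wrist camera it gives the pose at the moment of the call.
- ctrl.finish_job(): hands the job in; it is judged then, once.
The state is a dict: "time": time; "qpos": joint angles; "joint_velocities": joint speeds; "joint_torque": joint torques, N m; "tcp_pos": TCP position; "eef_rot": TCP orientation; "ft_force": force on the tool from outside, world axes, zero at the start; "wrist_torque": the same for the moment, N m; "width": finger opening in m; "finger_force": force on a finger pad.
Only numpy, scipy, OpenCV 4.12 (cv2) and the standard library are available. Lean on these libraries where they do the work, as an engineer would, in place of code of your own. Each camera call takes 0.05 s, during which the arm holds its last target. There are 200 camera calls.

## Working session

There is one attempt and no reset: what is moved stays moved. The work goes in short steps, Python scripts to look and compute and a shell command to move; the robot and the scene stay as the last step left them, time stands still between calls to the robot, and variables do not carry over. Pictures are saved under pics/ and viewed, at most 10 in all, crops included, and the job is handed in when it is done.

```bash
mkdir -p pics
cat > h.py <<'E'
import numpy as np,cv2
from cell import ctrl
def cam(n):
    c=ctrl.get_calibration(n);R=cv2.Rodrigues(np.array(c['rvec'],float))[0]
    return np.array(c['mtx'],float),R,np.array(c['tvec'],float).ravel()
def cloud(n):
    K,R,t=cam(n);im,d=ctrl.get_image(n)
    v,u=np.indices(d.shape);X=np.stack([(u-K[0,2])/K[0,0]*d,(v-K[1,2])/K[1,1]*d,d],-1)
    P=(X-t)@R; P[d==0]=np.nan
    return im,P
E
python3 - <<'E'
from h import *
for n in ['scene','side']:
    im,P=cloud(n);cv2.imwrite(f'pics/{n}0.png',im[...,::-1]);np.savez(f'{n}0.npz',im=im,P=P)
    K,R,t=cam(n);print(n,-R.T@t,K[0,0])
o=ctrl.get_obs();print(o['tcp_pos'],o['eef_rot'],o['time'])
E
```

```text
scene [1.49965098 0.22922457 1.11985216] 416.72695415725644
side [0.30403036 0.77607096 1.07034977] 474.8407873580339
[5.24799630e-01 2.77832949e-05 2.49234267e-01] [ 7.07093134e-01  7.07120206e-01 -3.02080644e-04 -4.72284650e-04] 0.1
```

View pics/scene0.png

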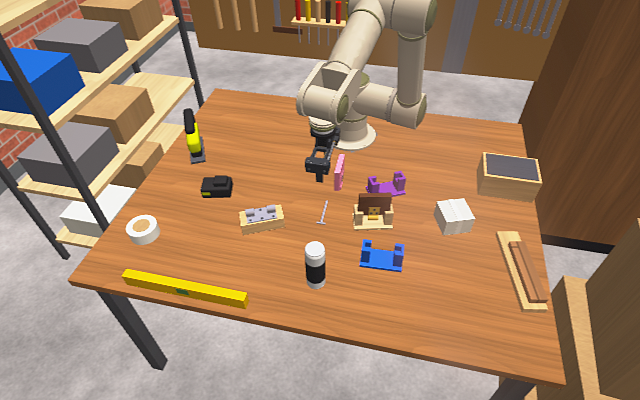

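View pics/side0.png

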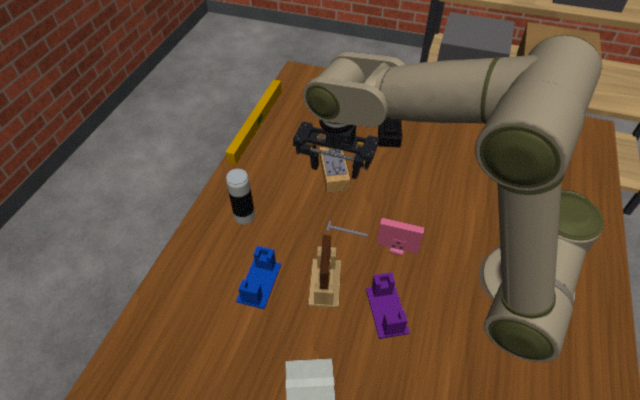

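Scene view: dark flap at about (375,208) in the plywood stand, jamb at (262,217), pin at (322,212), spray at (315,262). Side view: flap at (326,262), jamb at (335,168). Next I measure from depth.

Run:
```python
from h import *
def rect(p):
    r=cv2.minAreaRect((p[:,:2]*1000).astype(np.float32)); return np.round(r[0],1),np.round(r[1],1),round(r[2],1)
for n,boxF,boxJ in [('scene',(345,185,400,240),(230,195,295,245)),('side',(300,225,350,310),(310,140,358,200))]:
    z=np.load(n+'0.npz');im,P=z['im'],z['P']
    def sel(b): 
        u0,v0,u1,v1=b; p=P[v0:v1,u0:u1].reshape(-1,3);c=im[v0:v1,u0:u1].reshape(-1,3);k=~np.isnan(p[:,0]);return p[k],c[k].astype(int)
    p,c=sel(boxF)
    for lo,hi in [(.082,.15),(.132,.145),(.01,.075)]:
        q=p[(p[:,2]>lo)&(p[:,2]<hi)];print(n,'flap',lo,len(q),rect(q) if len(q)>3 else '',np.round(q.max(0)[2],4))
    p,c=sel(boxJ)
    for lo,hi in [(.04,.095),(.046,.057),(.065,.095)]:
        q=p[(p[:,2]>lo)&(p[:,2]<hi)];
        if len(q)>3: print(n,'jamb',lo,len(q),rect(q),np.round(q.max(0)[2],4))
```

```text
scene flap 0.082 510 (array([496.8, 171.1]), array([ 24.4, 110. ]), 14.1) 0.1432
scene flap 0.132 184 (array([496.8, 171. ]), array([ 24.4, 110. ]), 14.1) 0.1432
scene flap 0.01 865 (array([465.9, 171.2]), array([145.6, 338.3]), 87.7) 0.075
scene jamb 0.04 732 (array([ 589.2, -209.3]), array([ 74.6, 150.1]), 26.3) 0.0917
scene jamb 0.046 500 (array([ 589.4, -209.6]), array([ 74.6, 149.3]), 26.3) 0.057
scene jamb 0.065 121 (array([ 591.8, -208.1]), array([ 22.8, 104. ]), 26.4) 0.0917
side flap 0.082 456 (array([492.1, 172.3]), array([ 22.3, 110.9]), 14.4) 0.1438
side flap 0.132 332 (array([493.3, 172.3]), array([ 19.9, 110.1]), 14.4) 0.1438
side flap 0.01 829 (array([505.4, 118.1]), array([ 75.9, 247.4]), 13.0) 0.0748
side jamb 0.04 718 (array([ 587. , -206.6]), array([ 69.6, 152.1]), 26.5) 0.0886
side jamb 0.046 518 (array([ 587. , -206.6]), array([ 69.6, 152.1]), 26.5) 0.057
side jamb 0.065 113 (array([ 584.9, -200. ]), array([23.4, 88.3]), 28.5) 0.0886
```

```bash
python3 -m crank '[[1,0.029,-0.005,0,0],[1,0.029,-0.005,0,0],[1,0.029,-0.005,0,0],[1,0.029,-0.005,0,0],[1,0.028,-0.005,0,-0.123],[1,0.028,-0.005,0,-0.123],[1,0,0,0,0],[1,0,0,0,0],[1,0,0,0,0]]'
python3 - <<'E'
from h import *
im,P=cloud('wrist');cv2.imwrite('pics/w1.png',im[...,::-1]);np.savez('w1.npz',im=im,P=P)
K,R,t=cam('wrist');print(-R.T@t,R[2]);o=ctrl.get_obs();print(o['tcp_pos'],o['eef_rot'])
E
```

```text
time: 1.23
tcp_pos: [0.4919, 0.1703, 0.2496]
eef_rot: [0.616, 0.788, -0.0, -0.0]
ft_force: [0.6, -0.6, 0.2]
width: 0.0888
finger_force: 0.0
[0.47344968 0.24794043 0.38449408] [ 0.07380246 -0.29599062 -0.95233542]
[0.4918632  0.17038771 0.24965765] [ 6.15804765e-01  7.87898779e-01 -7.30401432e-05 -3.17756488e-05]
```

View pics/w1.png

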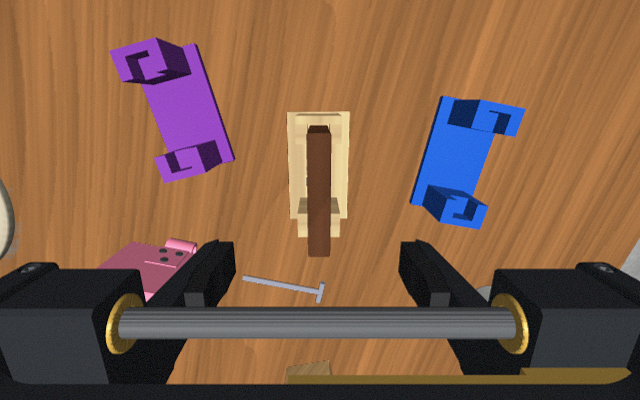

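The wrist view shows the flap's top edge from (318,132) to (318,255), square between the fingers, with the pin at (285,288). I'll cast its outline onto z = 0.138.

```bash
cat >> h.py <<'E'
def ray(n,uv,z):
    K,R,t=cam(n);uv=np.atleast_2d(uv).astype(float);d=np.c_[(uv-K[[0,1],[2,2]])/K[[0,1],[0,1]],np.ones(len(uv))]@R
    C=-R.T@t;return C+d*((z-C[2])/d[:,2])[:,None]
E
python3 - <<'E'
from h import *
z=np.load('w1.npz');im,P=z['im'],z['P']
m=np.zeros((400,640),bool);b=(slice(110,270),slice(285,352))
m[b]=(im[b].max(-1)<120)&(P[b][...,2]>.128)
v,u=np.nonzero(m);print(len(u),np.median(P[m][:,2]))
for q in (ray('wrist',np.c_[u,v],.138),P[m]):
    r=cv2.minAreaRect((q[:,:2]*1000).astype(np.float32));print(r)
o=ctrl.get_obs();print(o['tcp_pos'])
E
```

```text
2857 0.137670728220982
((493.7691345214844, 172.90122985839844), (19.783588409423828, 108.7258071899414), 14.020394325256348)
((493.9599914550781, 172.24473571777344), (19.92129135131836, 109.10684204101562), 13.989508628845215)
[0.4918632  0.17038771 0.24965765]
```

```bash
python3 -m crank '[[1,0.0015,0.0025,0,0],[1,0,0,0.035,0],[1,0,0,0.035,0],[1,0,0,0.035,0],[1,0,0,0.025,0],[1,0,0,0.015,0],[1,0,0,0,0],[1,0,0,0,0]]'
```

```text
time: 2.28
tcp_pos: [0.4942, 0.1733, 0.1057]
eef_rot: [0.615, 0.788, 0.001, 0.001]
ft_force: [0.7, -0.8, 0.1]
width: 0.088
finger_force: 0.0
```

```bash
python3 -m crank '[[0.4,0,0,0,0],[0.3,0,0,0,0],[0,0,0,0,0],[0,0,0,0,0],[0,0,0,0,0],[0,0,0,0,0],[0,0,0,0,0],[0,0,0,0,0]]' 30
```

```text
time: 3.28
tcp_pos: [0.4936, 0.1732, 0.1046]
eef_rot: [0.615, 0.789, -0.0, -0.0]
ft_force: [-1.0, 0.6, -0.4]
width: 0.0197
finger_force: 30.0
```

```bash
python3 -m crank '[[0,0,0,-0.01,0],[0,0,0,-0.015,0],[0,0,0,-0.02,0],[0,0,0,-0.025,0],[0,0,0,-0.03,0],[0,0,0,-0.03,0],[0,0,0,-0.02,0],[0,0,0,0,0],[0,0,0,0,0]]'
python3 - <<'E'
from h import *
z0=np.load('side0.npz');im,P=z0['im'],z0['P']
im,P=cloud('wrist');cv2.imwrite('pics/w2.png',im[...,::-1])
print(ctrl.get_obs()['tcp_pos'],ctrl.get_obs()['wrist_torque'])
z=np.load('scene0.npz');P=z['P'];print('spray top',np.nanmedian(P[246:252,310:320].reshape(-1,3),0))
E
```

```text
time: 4.4
tcp_pos: [0.4933, 0.1732, 0.2541]
eef_rot: [0.615, 0.789, -0.0, -0.0]
ft_force: [-0.5, 0.3, -2.4]
width: 0.0199
finger_force: 30.0
[0.49326381 0.17317243 0.25387438] [0.00325174 0.02618725 0.02556085]
spray top [0.7840883  0.03229464 0.17062633]
```

```bash
python3 -m crank '[[0,-0.015,0,-0.01,0],[0,-0.03,0.002,-0.01,0],[0,-0.04,0.002,0,0],[0,-0.04,0.002,0,0],[0,-0.04,0.002,0,0],[0,-0.04,0.002,0,0],[0,-0.04,0.002,0,0],[0,-0.04,0.002,0,0],[0,-0.04,0.002,0,0],[0,-0.04,0.002,0,0],[0,-0.04,0.002,0,0],[0,-0.036,0.002,0,0],[0,-0.03,0,0,0],[0,-0.015,0,0,-0.05],[0,0,0,0,-0.1],[0,0,0,0,-0.066],[0,0,0,0,0],[0,0,0,0,0],[0,0,0,0,0],[0,0,0,0,0]]'
python3 - <<'E'
from h import *
im,P=cloud('wrist');cv2.imwrite('pics/w3.png',im[...,::-1]);np.savez('w3.npz',im=im,P=P)
o=ctrl.get_obs();print(o['tcp_pos'],o['eef_rot'])
E
```

```text
time: 6.95
tcp_pos: [0.6333, -0.2928, 0.2748]
eef_rot: [0.527, 0.85, 0.0, -0.0]
ft_force: [-1.5, -0.1, -3.2]
width: 0.02
finger_force: 30.0
[ 0.63335961 -0.29275054  0.27474815] [ 5.26502110e-01  8.50173822e-01  1.01151556e-06 -4.55313048e-06]
```

View pics/w3.png

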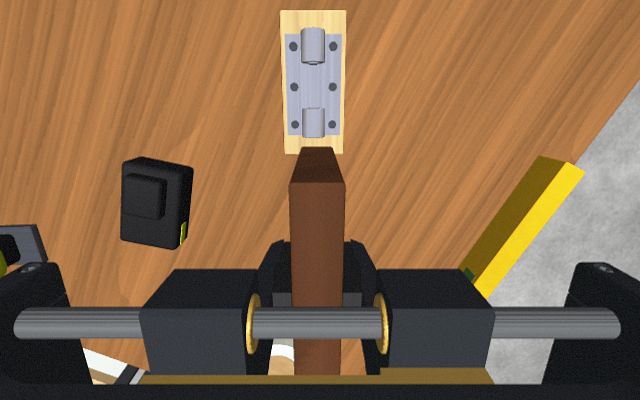

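The whole jamb is in view: block from (280,10) to (345,154), knuckles at (313,45) and (313,122), and the held flap (290–345, from row 148 down) upright. I'll measure the jamb and the flap's offset from the TCP.

Run:
```python
from h import *
z=np.load('w3.npz');im,P=z['im'],z['P'];im=im.astype(int)
o=ctrl.get_obs();q=o['eef_rot'];yaw=2*np.arctan2(q[1],q[0])-np.pi/2;print('tool yaw',np.degrees(yaw),o['tcp_pos'])
def rc(m,zz,name):
    v,u=np.nonzero(m);a=ray('wrist',np.c_[u,v],zz)
    for p in (a,P[m]):
        r=cv2.minAreaRect((p[:,:2]*1000).astype(np.float32));print(name,len(u),np.round(r[0],1),np.round(r[1],1),round(r[2],2))
b=np.zeros((400,640),bool);b[0:165,265:360]=1
Z=P[...,2]
m=b&(Z>.044)&(Z<.056)
rc(m,.05,'block')
k=b&(Z>.066)&(Z<.1);lab=cv2.connectedComponents(k.astype(np.uint8))
for i in range(1,lab[0]):
    s=lab[1]==i
    if s.sum()>50: print('knuckle',s.sum(),np.round(np.nanpercentile(Z[s],98),4)); rc(s,.08,'k')
dark=(im[...,0]>im[...,2]+25)&(im.max(-1)<140)
f=np.zeros((400,640),bool);f[140:300,280:355]=1
f&=dark&(Z>.15);print('flap z pct',np.nanpercentile(Z[f],[5,50,95]))
t=f&(Z>.298);rc(t,.308,'top');v,u=np.nonzero(t);print(u.min(),u.max(),v.min(),v.max())
# front end face points: lower -> verticality along tool y centre
R=np.array([[np.cos(yaw),np.sin(yaw)],[-np.sin(yaw),np.cos(yaw)]])
for lo in (.2,.22,.24,.26,.28,.295):
    s=f&(Z>lo)&(Z<lo+.01)
    if s.sum()>20:
        l=((P[s][:,:2]-o['tcp_pos'][:2])@R.T)*1000;print(lo,s.sum(),l.min(0).round(1),l.max(0).round(1),np.median(l,0).round(1))
```

```text
tool yaw 26.461160534072143 [ 0.63335961 -0.29275054  0.27474815]
block 7175 [ 588.1 -209.1] [ 69.6 148. ] 26.61
block 7175 [ 588.  -209.1] [ 70.1 148.9] 26.56
knuckle 852 0.0865
k 852 [ 571.9 -176.6] [22.8 31.8] 26.49
k 852 [ 571.7 -176.4] [23.1 29.7] 26.87
knuckle 675 0.0864
k 675 [ 604.9 -242.3] [23.3 29.6] 26.49
k 675 [ 604.9 -242.3] [23.7 29.7] 26.0
flap z pct [0.26158601 0.30766139 0.30870743]
top 6606 [ 620.5 -264.9] [19.7 49.6] 26.51
top 6606 [ 621.2 -266.4] [20.  48.6] 26.59
288 345 175 299
0.22 61 [-8.4 52.8] [10.  53.4] [ 1.1 53.1]
0.24 108 [-9.  52.3] [10.1 53.3] [ 0.5 53. ]
0.26 172 [-18.   9.] [20.3 53.3] [ 0.6 53. ]
0.28 231 [-8.9  9.1] [13.4 53.4] [ 0.6 53. ]
0.295 337 [-8.8 52.3] [10.3 53.4] [ 0.6 53. ]
```

```bash
python3 -m crank '[[0,0.015,-0.0005,0,0],[0,0.025,-0.001,0,0],[0,0.025,-0.001,0,0],[0,0.02,-0.001,0,0],[0,0.011,0,0.01,0],[0,0,0,0.025,0],[0,0,0,0.025,0],[0,0,0,0.015,0],[0,0,0,0.01,0],[0,0,0,0,0],[0,0,0,0,0],[0,0,0,0,0],[0,0,0,0,0]]'
python3 - <<'E'
from h import *
for n,b in [('scene',(200,150,320,250)),('side',(270,90,400,210))]:
    im,P=cloud(n);np.savez(n+'4.npz',im=im,P=P)
    c=im[b[1]:b[3],b[0]:b[2]];cv2.imwrite(f'pics/{n}4.png',cv2.resize(c,None,fx=5,fy=5,interpolation=cv2.INTER_CUBIC)[...,::-1])
print(ctrl.get_obs()['tcp_pos'],ctrl.get_obs()['eef_rot'])
E
```

```text
time: 8.62
tcp_pos: [0.5875, -0.2085, 0.1901]
eef_rot: [0.526, 0.85, 0.0, 0.0]
ft_force: [0.1, -1.1, -2.5]
width: 0.0199
finger_force: 30.0
[ 0.58748561 -0.20843696  0.18991608] [ 5.26438215e-01  8.50213372e-01 -4.13373949e-06  1.65410153e-04]
```

View pics/scene4.png

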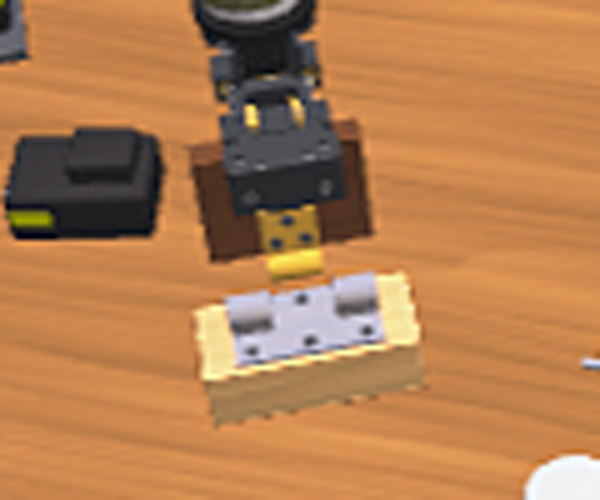

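View pics/side4.png

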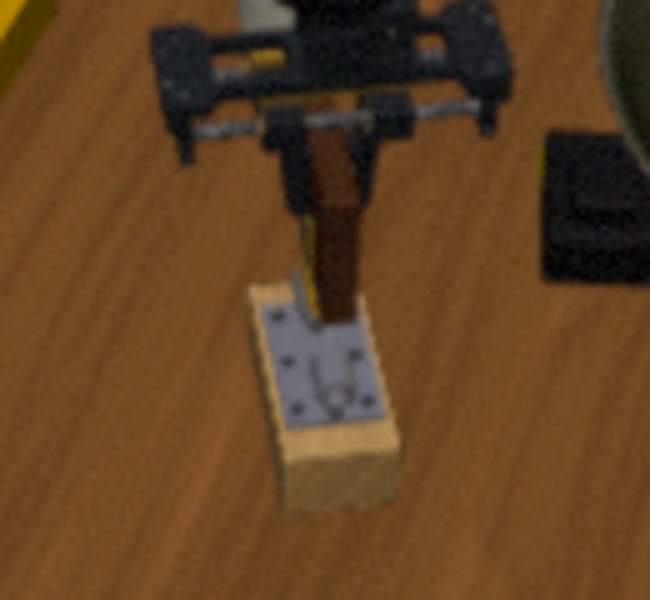

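Scene crop: brass knuckle at crop (295,263), hanging above and behind the gap between the steel knuckles at (250,308) and (355,290). In the side crop the flap is upright over the hinge line. I'll check the relative offset within the same images.

```bash
cat > rel.py <<'E'
from h import *
import sys
s=sys.argv[1]
J=np.array([.5882,-.2093]);a=np.radians(26.5);T=np.array([[np.cos(a),np.sin(a)],[-np.sin(a),np.cos(a)]])
for n,b in [('scene',(200,150,320,250)),('side',(270,90,400,210))]:
    z=np.load(n+s+'.npz');im=z['im'].astype(int);P=z['P'];Z=P[...,2]
    L=((P[...,:2]-J)@T.T)*1000
    box=np.zeros(Z.shape,bool);box[b[1]:b[3],b[0]:b[2]]=1;box&=(abs(L[...,0])<40)&(abs(L[...,1])<80)
    sat=im.max(-1)-im.min(-1)
    def rep(m,name):
        if m.sum()>8: l=L[m];print(n,name,m.sum(),'x',np.percentile(l[:,0],[2,50,98]).round(1),'y',np.percentile(l[:,1],[2,98]).round(1),'z',np.percentile(Z[m],[2,98]).round(4))
    st=box&(sat<45)&(im.max(-1)>80)&(Z>.066)&(Z<.095)
    rep(st&(L[...,1]>0),'steel+');rep(st&(L[...,1]<0),'steel-')
    br=box&(im[...,0]>150)&(im[...,2]<90)&(im[...,1]>110)&(Z>.058)
    rep(br,'brass');zl=float(sys.argv[2]);rep(br&(abs(Z-zl)<.013),'brassknuckle')
    wd=box&(im[...,0]>im[...,2]+20)&(im.max(-1)<130)&(Z>zl+.025)
    rep(wd,'board')
    rep(box&(Z>.046)&(Z<.0535)&(sat>=45),'block')
E
python3 rel.py 4 .1135
```

```text
scene steel+ 50 x [-4.3  6.  12.2] y [22.1 47.5] z [0.068  0.0897]
scene steel- 60 x [-5.2  5.8 12. ] y [-51.8 -23.3] z [0.0698 0.0885]
scene brass 107 x [-1.1  9.7 25.3] y [-18.2  53.3] z [0.1156 0.2736]
scene brassknuckle 39 x [ 0.3  9.3 14.1] y [-18.4  15.8] z [0.112  0.1249]
scene board 372 x [-19.1   9.2  37. ] y [-54.8  49.7] z [0.1397 0.3645]
scene block 238 x [-32.6  16.9  36.3] y [-74.4  73.1] z [0.0464 0.0533]
side steel+ 79 x [-10.5   1.4  11.4] y [22.5 54.1] z [0.0675 0.0872]
side steel- 18 x [ 6.2  9.1 11.4] y [-50.5 -22.5] z [0.0716 0.0854]
side board 467 x [-37.2   3.2  35.6] y [-32.   56.7] z [0.1425 0.275 ]
side block 232 x [-34.3   8.5  34.7] y [-71.2  77.1] z [0.0462 0.0531]
```

```bash
python3 -m crank '[[0,0.0005,0,0.01,0],[0,0,0,0.006,0],[0,0,0,0.005,0],[0,0,0,0,0],[0,0,0,0,0]]'; python3 -m crank '[[0,0,0,0.005,0],[0,0,0,0.005,0],[0,0,0,0.004,0],[0,0,0,0.003,0],[0,0,0,0,0],[0,0,0,0,0],[0,0,0,0,0]]'
python3 - <<'E'
from h import *
for n,b in [('scene',(200,150,320,250)),('side',(270,90,400,210))]:
    im,P=cloud(n);np.savez(n+'5.npz',im=im,P=P)
    if n=='scene': c=im[b[1]:b[3],b[0]:b[2]];cv2.imwrite(f'pics/{n}5.png',cv2.resize(c,None,fx=6,fy=6,interpolation=cv2.INTER_CUBIC)[...,::-1])
im,P=cloud('wrist');np.savez('wrist5.npz',im=im,P=P);cv2.imwrite('pics/w5.png',im[...,::-1])
print(ctrl.get_obs()['tcp_pos'],ctrl.get_obs()['ft_force'])
E
python3 rel.py 5 .074
```

```text
time: 9.35
tcp_pos: [0.5873, -0.208, 0.1689]
eef_rot: [0.526, 0.85, 0.0, 0.0]
ft_force: [0.2, -1.1, -3.4]
width: 0.0195
finger_force: 30.0
time: 10.22
tcp_pos: [0.5873, -0.208, 0.1519]
eef_rot: [0.526, 0.85, 0.0, 0.0]
ft_force: [0.7, -0.9, -2.6]
width: 0.0196
finger_force: 30.0
[ 0.58725187 -0.20797545  0.1518104 ] [-0.13808287 -0.4171363  -3.48060762]
scene steel+ 44 x [-2.2  6.9 13.3] y [20.4 47.5] z [0.0712 0.0898]
scene steel- 55 x [-2.2  8.2 13.2] y [-51.9 -11.4] z [0.0706 0.09  ]
scene brass 94 x [-20.3   9.9  26.5] y [-17.2  54. ] z [0.0754 0.2353]
scene brassknuckle 29 x [-0.2  8.6 12.3] y [-16.2  13. ] z [0.074  0.0863]
scene board 372 x [-16.6   9.5  38.3] y [-54.1  50.4] z [0.101  0.3366]
scene block 228 x [-31.7  15.5  35.9] y [-74.3  73. ] z [0.0465 0.0533]
side steel+ 43 x [-9.6  3.1 11.6] y [25.4 53.5] z [0.0661 0.0879]
side steel- 9 x [10.1 10.7 11.9] y [-48.   -7.6] z [0.0731 0.0824]
side board 451 x [-38.2   4.2  37.3] y [-27.7  57.3] z [0.1034 0.326 ]
side block 233 x [-34.3   8.2  34.6] y [-70.9  76.1] z [0.0463 0.0528]
```

View pics/scene5.png

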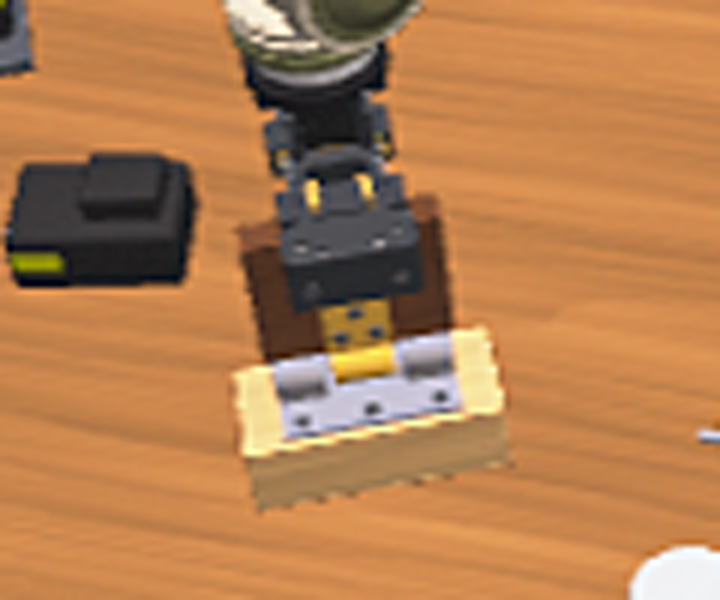

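View pics/w5.png

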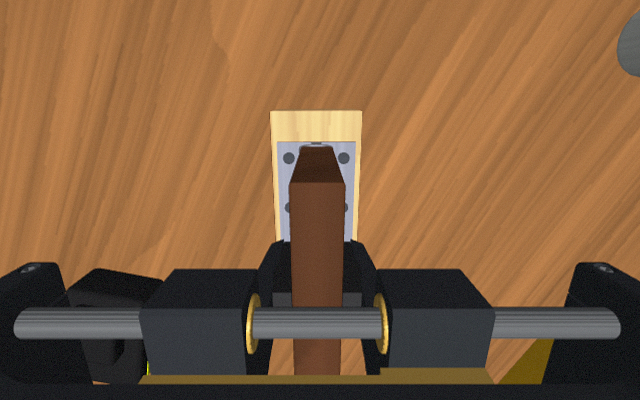

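The brass knuckle (crop 362,362) now sits between the steel knuckles (300,378) and (425,353), on their line. The wrist view shows the flap's end centred on the jamb (column 316). One last numeric check with the wrist camera.

Run:
```python
from h import *
z=np.load('wrist5.npz');im=z['im'].astype(int);P=z['P'];Z=P[...,2]
J=np.array([.5882,-.2093]);a=np.radians(26.5);T=np.array([[np.cos(a),np.sin(a)],[-np.sin(a),np.cos(a)]])
L=((P[...,:2]-J)@T.T)*1000
b=np.zeros(Z.shape,bool);b[100:236,262:370]=1
m=b&(Z>.046)&(Z<.053)
def rows(m,name,k=20):
    c=[];w=[]
    for v in np.nonzero(m.sum(1)>0)[0]:
        x=L[v][m[v]][:,0];c.append((x.max()+x.min())/2);w.append(x.max()-x.min())
    c=np.array(c);w=np.array(w);g=abs(w-k)<2;print(name,'x centre',c[g].mean().round(2),'w',w[g].mean().round(1),g.sum(),'ymax',np.percentile(L[m][:,1],99).round(1))
rows(m,'block',70)
d=(im[...,0]>im[...,2]+15)&(im.max(-1)<140)&b&(abs(L[...,0])<13)
for lo,hi in [(.096,.115),(.115,.135),(.135,.155),(.155,.178),(.18,.19)]: rows(d&(Z>lo)&(Z<hi),f'board {lo}')
print('top z',np.median(Z[d&(Z>.18)]), 'plate z',np.median(Z[b&(Z>.0525)&(Z<.058)]))
k=b&(Z>.066)&(Z<.09)&(L[...,1]>20)&(L[...,1]<60)&(im.max(-1)-im.min(-1)<40); print('k',k.sum(),L[k].min(0),L[k].max(0))
```

```text
block x centre -0.03 w 68.9 121 ymax 74.7
board 0.096 x centre 0.49 w 18.3 3 ymax 55.0
board 0.115 x centre 0.69 w 18.2 4 ymax 54.9
board 0.135 x centre 0.69 w 18.2 4 ymax 55.0
board 0.155 x centre 0.77 w 18.2 9 ymax 55.0
board 0.18 x centre 0.67 w 19.2 56 ymax 54.8
top z 0.184884288153464 plate z 0.053888699196552085
k 59 [-11.5428121   48.10661839] [11.3256985  51.99842339]
```

```bash
python3 -m crank '[[0,0.0003,-0.0004,0.001,0],[0,0,0,0,0],[0,0,0,0,0],[0,0,0,0,0],[0,0,0,0,0],[0,0,0,0,0],[0,0,0,0,0],[0,0,0,0,0]]'; python3 -c "
from cell import ctrl;o=ctrl.get_obs();print(o['tcp_pos'],o['ft_force'],abs(o['joint_velocities']).max() if hasattr(o['joint_velocities'],'max') else o['joint_velocities'])"
```

```text
time: 11.38
tcp_pos: [0.5867, -0.2079, 0.1507]
eef_rot: [0.526, 0.85, 0.0, 0.0]
ft_force: [0.0, 0.5, -2.1]
width: 0.0198
finger_force: 30.0
[ 0.58673848 -0.20786374  0.15074839] [ 0.01014009  0.53971837 -2.13541025] 0.001290793127873693
```

The wrist carries only the flap's own weight (about 2.1–2.4 N down), so there is no contact with the jamb, and the arm is still. Handing in.

```bash
python3 -c "
from cell import ctrl;print(ctrl.finish_job())"
```

```text
the job is handed in; nothing more can be done
None
```

The job is handed in at about 11.4 s: the flap hangs upright and still in the gripper, its knuckle in the jamb gap with the bores lined up to about 1 mm by camera, and the wrist force shows only its own weight.

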